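Line up the seasonings on the worktop tray by height

ROBOT

A 6-joint arm with a two-finger parallel gripper is mounted at the origin on a cart in front of the work surface, level with it; the furniture and walls round the work are solid. World frame = base frame: x ahead of the robot, y to its left, z up, the work surface at z = 0. Lengths are in m, angles in rad, forces in N, time in s.
With the tool pointing down it reaches from about 0.375 to 0.9 m from the base axis. Payload 3.1 kg.
Tool frame: the origin (TCP) lies between the finger pads; the fingertips stand 17 mm ahead of it and the grasp point (between the pads) lies 2 mm behind it (robot.nose_length is the distance from the TCP to the fingertips, in m); z points along the fingers, y is the line along which they close (so a half turn about z gives the same grasp; the last joint's range is limited). The gripper opens to 87 mm and grips with 3 to 60 N. Pads are 19 mm wide; open, the fingers measure 117 mm over their backs; the gripper's body (75 mm by 190 mm) begins 51 mm behind the grasp point.
Start: joints at [0.984, 0.527, 1.433, -0, 1.181, -0.178], TCP at [0.248, 0.573, 0.24] pointing down, gripper open.
Joint ranges: [-3.08, 3.08], [-0.75, 2.2], [0.22, 2.44], [-1.43, 4.57], [0, 2.65], [-2.85, 2.85]. Speed limits (rad/s): [2.79, 2.79, 3.14, 3.14, 3.14, 3.14].

INTERFACE

Orientations are given as a unit quaternion [x, y, z, w].
In Python, from rig import robot, cams gives the robot as it stands.
- The arm moves only by the shell command python3 -m pendant 'ROWS' [FORCE]. ROWS is JSON, a list of rows, each an object with "jaw": the opening, from 0 (shut) to 1 (fully open); "linear": the shift along the tool's x, y, z in cm, a list of three; "twist": the turn about the tool's z in degrees. A call has 1 to 12 rows; each row shifts and turns the commanded pose from where the row before left it, along the tool's axes as they then stand; what a row does not reach is not made up. A row lasts 1/12 s, in which the tool goes at most 41.7 mm and 7.16 degrees, less where a joint would pass 70% of its speed; a pose out of reach is approached as far as the arm can. A call is refused whole if a number of a shift passes 4.17 or a number of a turn 7.16, either way. A call with a gripper value outside its range is refused whole. The fingers move at their own pace and stop on an object; FORCE is the grip in N (left out, the last holds). Time passes only in rows, so rows that do not move let the fingers close. It gives the time, the measured TCP pose, the force, the opening and the grip force at its end, in the units of the state.
- robot.get_obs(): the state, without advancing time (a new reading comes with each control period).
- cams.camera(name): name is "scene" or "top"; returns a dict with "color" (384x512x3 uint8, blue, green, red), "depth" (384x512 float32, m along the optical axis (not along the pixel's ray), 0 where there is no reading), "fov_y" (degrees; the focal length in pixels is half the picture's height over the tangent of half this angle, whatever the lens; pixels are square), "cx", "cy" (the principal point, pixels), "k1" (the pictures are not rectified: a ray, as slopes to the right and down, at radius r is drawn at 1 + k1 r^2 times it, then the intrinsics apply), "view" (4x4, takes a point from world to camera coordinates). Camera axes: x right, y down, z forward; pixel columns grow to the right and rows downward; lengths in m; the calibration is good to about 2 mm. A picture is of the moment at which its call begins.
- robot.hand_in(): hands the job in; it is judged then, once.
The state is a dict: "time": time; "q": joint angles; "joint_velocities": joint speeds; "joint_torque": joint torques, N m; "position": TCP position; "tool_rot": TCP orientation; "ft_force": force on the tool from outside, world axes, zero at the start; "moment": the same for the moment, N m; "grip_width": finger opening in m; "grip_force": force on a finger pad.
Only numpy, scipy, OpenCV 4.12 (cv2) and the standard library are available. Lean on these libraries where they do the work, as an engineer would, in place of code of your own. Each camera call takes 0.05 s, during which the arm holds its last target. There are 200 camera calls.

TASK

Tidy the four loose things (pepper mill, spice jar, seed carton, little potted plant) onto the wooden tray: stand each upright in the middle of its own round black pad, in order of height, with the tallest next to the tray's high end board and the shortest at the other end. The high end may be at either end of the tray, so look first; leave the empty food tub beside the tray where it is.

Things in the scene. Friction and masses are not known exactly. Their poses are not given: they have to be found in the camera images.
- tray: Low light-wood tray, fixed to the worktop, 116 x 344 mm (short side along its x, long side along its y). Origin on the worktop, under the centre of the tray. The floor on which things stand is 8 mm above the worktop; a lip along each long side is 14 mm high and 8 mm thick (x = +-50 to +-58 mm). Four flush black rubber discs, 60 mm across, mark the places, centred at x = 0 and y = -126, -42, +42 and +126 mm.
- high_end: The high end board of the tray: light wood, 116 mm wide (its x), 12 mm thick (its y), 70 mm high, fixed at one of the tray's two ends (tray y = +178 or -178 mm; the other end has a board only 20 mm high). Origin on the worktop under the board's centre. The four pads' centres lie 52, 136, 220 and 304 mm from it along the tray.
- pepper_mill: Brown turned-wood pepper mill, 170 mm high: the tallest. Foot 58 mm across; waisted body to z = 122 mm, above it the rounded head (up to 49 mm across, z = 123 to 159 mm) with a small knob on top. Head and body are one rigid piece. 0.13 to 0.25 kg. Origin at the centre of its underside, z up.
- spice_jar: Round glass spice jar with a black cap, 105 mm high, 41 mm across; second tallest. 0.08 to 0.15 kg. Origin at the centre of its underside, z up.
- seed_carton: Small green seed carton, 30 mm (its x) by 50 mm (its y), 82 mm high; third in height. 0.04 to 0.08 kg. Origin at the centre of its underside, z up.
- little_plant: Pale green little flowerpot with a pink rosette plant, 62 mm high over the plant: the shortest. The rigid pot is 42 mm high, 52 mm across at the rim, tapering to 40 mm at the foot; the plant above the rim offers no hold. 0.06 to 0.11 kg. Origin at the centre of its underside, z up.
- food_tub: Empty clear plastic food tub, 64 x 86 x 26 mm, bystander beside the tray's right-hand end. Origin at the centre of its underside.
Mind the look-alikes: they are no part of the job. Leave any purple or yellow look-alike of the spice_jar alone.

How it is judged:
By the outcome, as a careful person would: the job done as asked, in the order asked, and still so for the second after the job is handed in, with the robot touching nothing.
It also fails if it takes over 128 s, if anything falls off the work surface, if the arm or the gripper's body presses on something with over 40 N, if the wrist force passes 120 N, or if a joint passes its speed limit or range.

## Working session

There is one attempt and no reset: what is moved stays moved. The work goes in short steps, Python scripts to look and compute and a shell command to move; the robot and the scene stay as the last step left them, time stands still between calls to the robot, and variables do not carry over. Pictures are saved under pics/ and viewed, at most 14 in all, crops included, and the job is handed in when it is done.

```bash
mkdir -p pics; ls; cat > h.py <<'E'
import numpy as np, cv2
from rig import robot, cams
def get(n):
    c=cams.camera(n); h=c["color"].shape[0]
    c["f"]=h/2/np.tan(np.radians(c["fov_y"])/2); return c
def rays(c,uv):
    uv=np.atleast_2d(np.array(uv,float)); f=c["f"]
    K=np.array([[f,0,c["cx"]],[0,f,c["cy"]],[0,0,1]])
    p=cv2.undistortPoints(uv[:,None],K,np.array([c["k1"],0,0,0.]))[:,0]
    return np.c_[p,np.ones(len(p))]
def plane(c,uv,z):
    d=rays(c,uv); V=np.array(c["view"]); R,t=V[:3,:3],V[:3,3]
    o=-R.T@t; D=d@R
    return o+D*((z-o[2])/D[:,2])[:,None]
def pts(c):
    h,w=c["depth"].shape; u,v=np.meshgrid(np.arange(w),np.arange(h))
    d=rays(c,np.c_[u.ravel(),v.ravel()])*c["depth"].reshape(-1,1)
    V=np.array(c["view"]); return ((d-V[:3,3])@V[:3,:3]).reshape(h,w,3)
E
python3 - <<'E'
from h import *
o=robot.get_obs(); print(o)
for n in("scene","top"):
    c=get(n); cv2.imwrite(f"pics/{n}0.png",c["color"]); np.save(f"{n}0.npy",c,allow_pickle=True)
    V=np.array(c["view"]);print(n,c["fov_y"],c["k1"],(-V[:3,:3].T@V[:3,3]).round(3),V[2,:3].round(2))
E
```

```text
pics
{'time': 0.0, 'q': array([ 9.83475199e-01,  5.28465597e-01,  1.43391636e+00, -2.41492328e-05,
        1.18136338e+00, -1.78524011e-01]), 'joint_velocities': array([0.00106637, 0.00115975, 0.00041632, 0.00078347, 0.00197218,
       0.00030341]), 'joint_torque': array([-6.09911531e-04, -4.40040386e+01, -1.76589435e+01,  6.31066924e-02,
        5.83453313e-02, -1.58831922e-04]), 'position': array([0.24804155, 0.57291353, 0.23856746]), 'tool_rot': array([ 2.02973657e-01,  9.79183607e-01, -1.00256221e-03, -3.91800201e-04]), 'ft_force': array([-0.89234574, -0.4880499 , -0.84045339]), 'moment': array([-0.00897678, -0.00740453,  0.0280051 ]), 'grip_force': 0.0, 'grip_width': 0.08715420419900433}
scene 56.81381897338497 0.030859024622163698 [ 0.035 -0.716  0.516] [ 0.46  0.77 -0.45]
top 48.0603101860053 -0.10269299505189726 [0.276 0.088 1.39 ] [ 0.2   0.01 -0.98]
```

View pics/scene0.png

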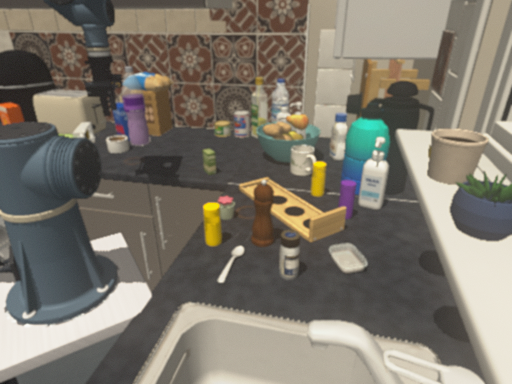

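View pics/top0.png

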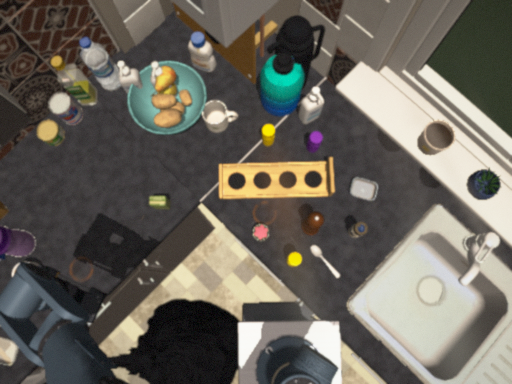

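The top view shows the tray at (276,180) with its high board at the right end (331,176). The candidates are:

| Thing | Top view pixel | Decision |
|---|---|---|
| Mill, brown | (315,221) | chosen |
| Spice jar, glass with black cap | (358,229) | chosen |
| Jar look-alike, yellow | (295,259) | leave |
| Jar look-alike, yellow | (269,134) | leave |
| Jar look-alike, purple | (315,140) | leave |
| Carton, green | (158,201) | chosen |
| Plant, pink | (261,232) | chosen |
| Food tub | (364,188) | leave |

Next come the measurements and one close crop.

```bash
cat > m.py <<'E'
from h import *
cl={n:np.load(f"{n}0.npy",allow_pickle=True).item() for n in("scene","top")}
P={n:pts(c) for n,c in cl.items()}
A=np.concatenate([P[n][cl[n]["depth"]>0] for n in P]); S=np.concatenate([np.full((cl[n]["depth"]>0).sum(),i) for i,n in enumerate(P)])
np.set_printoptions(suppress=True,precision=4)
t,s=cl["top"],cl["scene"]
for k,uv,us,h in(("mill",(315,221),(263,188),.17),("jar",(358,229),(290,238),.105),("carton",(158,201),(209,153),.082),("plant",(261,232),(227,200),.06),("yel1",(295,259),(212,206),.1),("yel2",(269,134),(319,165),.1),("purp",(315,140),(348,182),.1),("tub",(364,188),(348,255),.026)):
    c0=plane(t,uv,h)[0]
    for i in(0,1):
        B=A[(S==i)&(np.hypot(*(A[:,:2]-c0[:2]).T)<.05)]; B=B[(B[:,2]>.012)&(B[:,2]<.25)]
        if len(B)>5: print(k,c0[:2],["scene","top"][i],len(B),"min",B.min(0),"max",B.max(0),"med",np.median(B,0))
# pads
g=cv2.cvtColor(t["color"],cv2.COLOR_BGR2GRAY)
for uv in((237,180),(263,180),(289,180),(313,180)):
    x,y=uv; w=g[y-14:y+15,x-11:x+12]; m=(w<60).astype(np.uint8)
    n,l,st,ce=cv2.connectedComponentsWithStats(m); j=l[14,11]; ce=ce[j]+[x-11,y-14]
    print("pad",ce,st[j][4],plane(t,ce,.008)[0],"depth z",P["top"][y,x])
H=A[(A[:,2]>.05)&(A[:,2]<.08)&(np.hypot(*(A[:,:2]-plane(t,(331,176),.07)[0][:2]).T)<.08)]
print("high",len(H),H.mean(0),H.min(0),H.max(0))
cr=lambda c,x,y,w,h,k:cv2.resize(c["color"][y:y+h,x:x+w],None,fx=k,fy=k,interpolation=cv2.INTER_CUBIC)
cv2.imwrite("pics/crop.png",np.vstack([cr(s,190,140,195,145,4)[:580]]))
E
python3 m.py
```

```text
mill [ 0.4416 -0.0732] scene 1102 min [ 0.4198 -0.1067  0.0121] max [ 0.4719 -0.062   0.169 ] med [ 0.4378 -0.0937  0.0871]
mill [ 0.4416 -0.0732] top 367 min [ 0.4207 -0.1008  0.0121] max [ 0.4749 -0.0508  0.1739] med [ 0.4431 -0.0725  0.1459]
jar [ 0.4239 -0.2106] scene 829 min [ 0.4045 -0.24    0.0124] max [ 0.4469 -0.1978  0.1066] med [ 0.4162 -0.2312  0.0691]
jar [ 0.4239 -0.2106] top 235 min [ 0.4067 -0.2387  0.0134] max [ 0.4459 -0.1966  0.1145] med [ 0.4238 -0.2109  0.1037]
carton [0.5235 0.4002] scene 251 min [0.508  0.3743 0.0122] max [0.5395 0.4292 0.083 ] med [0.5172 0.3831 0.0534]
carton [0.5235 0.4002] top 225 min [0.5116 0.3788 0.0123] max [0.5404 0.4268 0.0878] med [0.5228 0.3977 0.0797]
plant [0.4249 0.0811] scene 273 min [0.4027 0.057  0.0127] max [0.4519 0.1085 0.0618] med [0.4228 0.0701 0.037 ]
plant [0.4249 0.0811] top 196 min [0.4046 0.0588 0.0134] max [0.4525 0.1062 0.0676] med [0.4279 0.0825 0.0554]
yel1 [ 0.3382 -0.0185] scene 623 min [ 0.3181 -0.0385  0.012 ] max [0.3578 0.0048 0.1061] med [ 0.3321 -0.0316  0.0671]
yel1 [ 0.3382 -0.0185] top 174 min [ 0.3195
[... 502 characters left out ...]
 0.1124] med [ 0.706  -0.093   0.0994]
tub [ 0.5664 -0.2566] scene 391 min [ 0.5253 -0.3003  0.012 ] max [ 0.6014 -0.2114  0.0266] med [ 0.567 -0.256  0.02 ]
tub [ 0.5664 -0.2566] top 142 min [ 0.5305 -0.3018  0.0121] max [ 0.6054 -0.2125  0.0327] med [ 0.5742 -0.2648  0.0216]
pad [236.3943 180.5371] 175 [0.6021 0.1592 0.008 ] depth z [0.6035 0.1571 0.0098]
pad [259.0543 180.1522] 92 [0.6022 0.0844 0.008 ] depth z [0.6023 0.0714 0.0088]
pad [288.9298 180.0198] 655 [ 0.601  -0.0141  0.008 ] depth z [ 0.601  -0.0143  0.0084]
pad [312.6864 178.7515] 169 [ 0.6041 -0.0926  0.008 ] depth z [ 0.6002 -0.0937  0.0064]
high 470 [ 0.599 -0.146  0.064] [ 0.5447 -0.1521  0.05  ] [ 0.6619 -0.1364  0.0776]
```

View pics/crop.png

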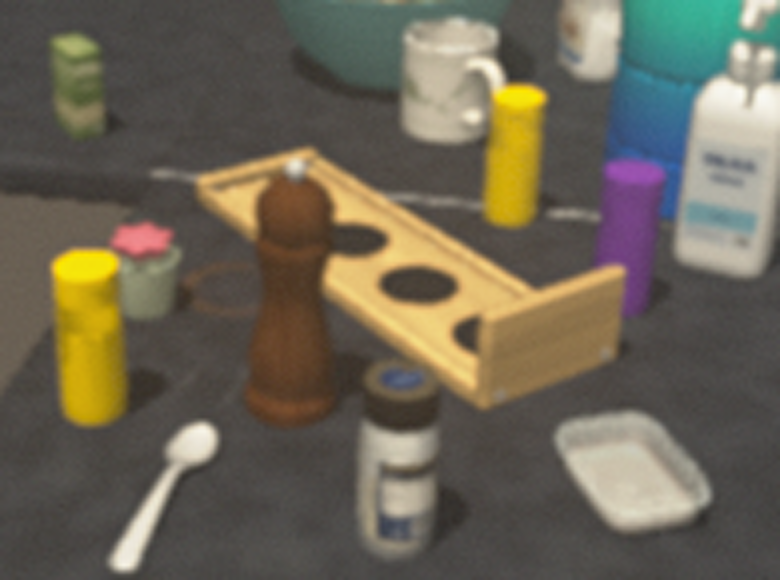

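The crop confirms the choices: green carton, pink plant, brown mill and the glass jar with a black cap. The yellow and purple jars are look-alikes. The high board is at the -y end, beside the tub. Next I'll fit the centres and yaws.

```bash
cat > m2.py <<'E'
from h import *
from scipy.optimize import least_squares
np.set_printoptions(suppress=True,precision=4)
cl={n:np.load(f"{n}0.npy",allow_pickle=True).item() for n in("scene","top")}
P={n:pts(c) for n,c in cl.items()}
def near(n,c,r,lo,hi):
    A=P[n][cl[n]["depth"]>0]; return A[(np.hypot(*(A[:,:2]-c).T)<r)&(A[:,2]>lo)&(A[:,2]<hi)]
def circ(B,r,c): return least_squares(lambda p:np.hypot(*(B[:,:2]-p).T)-r,c,loss="soft_l1",f_scale=.001).x
for k,c,z in(("mill",(.447,-.078),(.135,.148,.0245)),("millfoot",(.447,-.078),(.006,.02,.029)),("jar",(.426,-.219),(.02,.09,.0205)),("plant",(.428,.083),(.034,.041,.0255))):
    B=near("scene",c,.045,*z[:2]); T=near("top",c,.04,z[1]-.005,.2)
    print(k,len(B),circ(B,z[2],c),"top-centre",(T[:,:2].max(0)+T[:,:2].min(0))/2)
for n in P:
    B=near(n,(.5235,.4),.05,.07 if n=="top" else .074,.1); print("carton",n,len(B),np.median(B[:,2]),cv2.minAreaRect((B[:,:2]*1000).astype(np.float32)))
# tray: wood colour points in top view
t=cl["top"]; hsv=cv2.cvtColor(t["color"],cv2.COLOR_BGR2HSV)
m=cv2.inRange(hsv,(8,70,110),(28,255,255)); m[:150]=0;m[210:]=0;m[:,:210]=0;m[:,345:]=0
cs=max(cv2.findContours(m,cv2.RETR_EXTERNAL,cv2.CHAIN_APPROX_NONE)[0],key=cv2.contourArea)[:,0]
cs=cs[cs[:,0]<325]; q=plane(t,cs,.014)
print("tray rect",cv2.minAreaRect((q[:,:2]*1000).astype(np.float32)))
# pads: dark blobs within filled tray contour
f=np.zeros_like(m); cv2.fillPoly(f,[cv2.convexHull(cs)],255); f=cv2.erode(f,np.ones((5,5)))
d=cv2.bitwise_and(cv2.inRange(hsv,(0,0,0),(180,255,75)),f)
n,l,st,ce=cv2.connectedComponentsWithStats(d)
for i in range(1,n):
    if st[i,4]>60: print("pad",st[i,4],ce[i],plane(t,ce[i],.008)[0])
# pads, scene
s=cl["scene"]; g=cv2.cvtColor(s["color"],cv2.COLOR_BGR2HSV); w=cv2.inRange(g,(8,70,110),(28,255,255)); w[:175]=0;w[245:]=0;w[:,:235]=0;w[:,350:]=0
cs=max(cv2.findContours(w,cv2.RETR_EXTERNAL,cv2.CHAIN_APPROX_NONE)[0],key=cv2.contourArea)
f=np.zeros_like(w); cv2.fillPoly(f,[cv2.convexHull(cs)],255); f=cv2.erode(f,np.ones((3,3)))
n,l,st,ce=cv2.connectedComponentsWithStats(cv2.bitwise_and(cv2.inRange(g,(0,0,0),(180,255,75)),f))
for i in range(1,n):
    if st[i,4]>40: print("pad scene",st[i,4],ce[i],plane(s,ce[i],.008)[0])
H=near("top",(.6,-.145),.09,.055,.09);H=H[(H[:,1]<-.12)&(H[:,1]>-.17)];print("high",cv2.minAreaRect((H[:,:2]*1000).astype(np.float32)),np.median(H[:,2]))
E
python3 m2.py
```

```text
mill 117 [ 0.4509 -0.0757] top-centre [ 0.4509 -0.0782]
millfoot 129 [ 0.4485 -0.0752] top-centre [ 0.4478 -0.0758]
jar 514 [ 0.4268 -0.2175] top-centre [ 0.4264 -0.2184]
plant 38 [0.4256 0.0839] top-centre [0.4285 0.0825]
carton scene 56 0.08033464527482082 ((524.6832885742188, 400.90875244140625), (50.966773986816406, 28.497638702392578), 87.99797821044922)
carton top 149 0.08176173691310859 ((526.0242309570312, 402.9927978515625), (48.200931549072266, 27.837867736816406), 88.86170196533203)
tray rect ((602.1958618164062, 43.68919372558594), (125.23030090332031, 351.5994567871094), 0.10438112169504166)
pad 180 [312.7389 178.7944] [ 0.604  -0.0928  0.008 ]
pad 177 [236.322  180.5819] [0.602  0.1594 0.008 ]
pad 130 [260.3231 180.0154] [0.6026 0.0802 0.008 ]
pad scene 70 [276.9286 199.3286] [0.5998 0.0779 0.008 ]
pad scene 80 [293.875 210.725] [ 0.6007 -0.0069  0.008 ]
high ((604.750732421875, -145.102294921875), (13.588018417358398, 114.16075134277344), 89.4903335571289) 0.06946756366535792
```

```bash
python3 -m pendant '[{"jaw":1,"linear":[0,0,0],"twist":7},{"jaw":1,"linear":[0,0,0],"twist":7},{"jaw":1,"linear":[0,0,0],"twist":7},{"jaw":1,"linear":[0,0,0],"twist":7},{"jaw":1,"linear":[0,0,0],"twist":7},{"jaw":1,"linear":[0,0,0],"twist":7},{"jaw":1,"linear":[0,0,0],"twist":7},{"jaw":1,"linear":[0,0,0],"twist":7},{"jaw":1,"linear":[0,0,0],"twist":7},{"jaw":1,"linear":[0,0,0],"twist":3.6},{"jaw":1,"linear":[0,0,0],"twist":0},{"jaw":1,"linear":[0,0,0],"twist":0}]' 20
```

```text
time: 1.1
position: [0.2482, 0.5732, 0.2391]
tool_rot: [0.707, 0.708, -0.0, 0.0]
ft_force: [-0.5, -0.5, -0.1]
grip_width: 0.0871
grip_force: 0.0
```

```bash
python3 -m pendant '[{"jaw":1,"linear":[-1.5,2.5,0.5],"twist":0},{"jaw":1,"linear":[-1.5,2.5,0.5],"twist":0},{"jaw":1,"linear":[-1.5,2.5,0.5],"twist":0},{"jaw":1,"linear":[-1.5,2.5,0.5],"twist":0},{"jaw":1,"linear":[-1.5,2.5,0.5],"twist":0},{"jaw":1,"linear":[-1.5,2.5,0.5],"twist":0},{"jaw":1,"linear":[-1.5,2.5,0.5],"twist":0},{"jaw":1,"linear":[-1.5,2.5,0.5],"twist":0},{"jaw":1,"linear":[-1.5,2.5,0.5],"twist":0},{"jaw":1,"linear":[-1.5,2.6,0.5],"twist":0},{"jaw":1,"linear":[-1.5,2.6,0.5],"twist":0},{"jaw":1,"linear":[0,0,0],"twist":0}]'
```

```text
time: 2.1
position: [0.5306, 0.4049, 0.1833]
tool_rot: [0.708, 0.706, 0.0, 0.001]
ft_force: [0.2, 0.1, 0.3]
grip_width: 0.0868
grip_force: 0.0
```

```bash
python3 -m pendant '[{"jaw":1,"linear":[-0.6,0,0],"twist":0},{"jaw":1,"linear":[0,0,2.5],"twist":0},{"jaw":1,"linear":[0,0,2.5],"twist":0},{"jaw":1,"linear":[0,0,2.5],"twist":0},{"jaw":1,"linear":[0,0,2.0],"twist":0},{"jaw":1,"linear":[0,0,1.5],"twist":0},{"jaw":1,"linear":[0,0,1.5],"twist":0},{"jaw":1,"linear":[0,0,0],"twist":0},{"jaw":1,"linear":[0,0,0],"twist":0}]'
python3 - <<'E'
from h import *
a=get("scene");b=get("top")
k=lambda c,x,y,w,h,s:cv2.resize(c["color"][y:y+h,x:x+w],None,fx=s,fy=s)
cv2.imwrite("pics/g1.png",np.hstack([k(a,160,100,100,100,4),k(b,108,150,100,100,4)]))
E
```

```text
time: 2.85
position: [0.5236, 0.4025, 0.059]
tool_rot: [0.707, 0.708, -0.001, -0.0]
ft_force: [-0.7, 0.5, -0.0]
grip_width: 0.0872
grip_force: 0.0
```

View pics/g1.png

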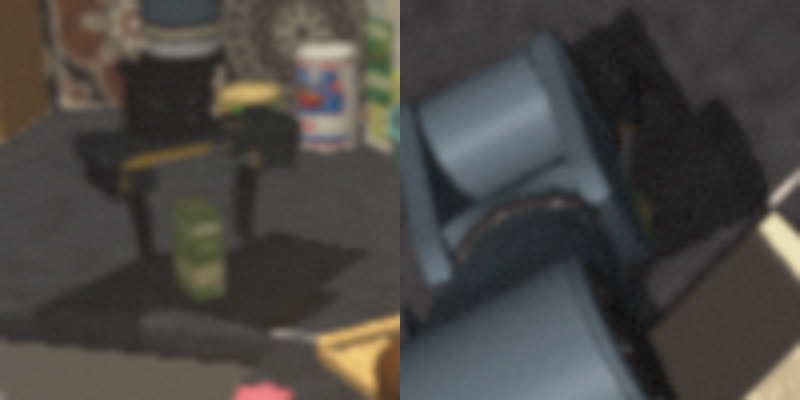

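The scene half shows the carton at about (200,250) in the crop, standing between the open fingers. I'll close.

```bash
python3 -m pendant '[{"jaw":0.2,"linear":[0,0,0],"twist":0},{"jaw":0.2,"linear":[0,0,0],"twist":0},{"jaw":0.2,"linear":[0,0,0],"twist":0},{"jaw":0.2,"linear":[0,0,0],"twist":0},{"jaw":0.2,"linear":[0,0,0],"twist":0},{"jaw":0.2,"linear":[0,0,0],"twist":0},{"jaw":0.2,"linear":[0,0,0],"twist":0},{"jaw":0.2,"linear":[0,0,0],"twist":0},{"jaw":0.2,"linear":[0,0,0],"twist":0},{"jaw":0.2,"linear":[0,0,0],"twist":0}]' 12
```

```text
time: 3.78
position: [0.5254, 0.4024, 0.0595]
tool_rot: [0.707, 0.707, 0.0, 0.0]
ft_force: [0.2, -0.5, -0.1]
grip_width: 0.0302
grip_force: 12.0
```

```bash
python3 -m pendant '[{"jaw":0.2,"linear":[0,0,-1.5],"twist":0},{"jaw":0.2,"linear":[0,0,-2.5],"twist":0},{"jaw":0.2,"linear":[0,0,-2.5],"twist":0},{"jaw":0.2,"linear":[0,0,-1.5],"twist":0},{"jaw":0.2,"linear":[-2,0.5,0],"twist":0},{"jaw":0.2,"linear":[-2.5,0.5,0],"twist":0},{"jaw":0.2,"linear":[-2.5,0.5,0],"twist":0},{"jaw":0.2,"linear":[-2.5,0.5,0],"twist":0},{"jaw":0.2,"linear":[-2.5,0.5,0],"twist":0},{"jaw":0.2,"linear":[-2.5,0.5,0],"twist":0},{"jaw":0.2,"linear":[-2.5,0.5,0],"twist":0},{"jaw":0.2,"linear":[-2.5,0.5,0],"twist":0}]'
python3 -m pendant '[{"jaw":0.2,"linear":[-2.5,0.7,0],"twist":0},{"jaw":0.2,"linear":[-2.5,0.7,0],"twist":0},{"jaw":0.2,"linear":[-2.5,0.7,0],"twist":0},{"jaw":0.2,"linear":[-2.5,0.7,0],"twist":0},{"jaw":0.2,"linear":[-2,0.4,0],"twist":0},{"jaw":0.2,"linear":[-1.1,0.4,0],"twist":0},{"jaw":0.2,"linear":[0,0,0],"twist":0},{"jaw":0.2,"linear":[0,0,0],"twist":0},{"jaw":0.2,"linear":[0,0,0],"twist":0}]'
```

```text
time: 4.78
position: [0.5651, 0.2062, 0.1394]
tool_rot: [0.707, 0.707, -0.0, -0.0]
ft_force: [0.5, 0.4, -1.1]
grip_width: 0.0304
grip_force: 12.0
time: 5.53
position: [0.6006, 0.0775, 0.1394]
tool_rot: [0.707, 0.707, -0.0, -0.001]
ft_force: [0.1, 0.4, -1.1]
grip_width: 0.0302
grip_force: 12.0
```

```bash
python3 -m pendant '[{"jaw":0.2,"linear":[0,0.1,1.5],"twist":0},{"jaw":0.2,"linear":[0,0,2],"twist":0},{"jaw":0.2,"linear":[0,0,1.5],"twist":0},{"jaw":0.2,"linear":[0,0,1],"twist":0},{"jaw":0.2,"linear":[0,0,0.5],"twist":0},{"jaw":0.2,"linear":[0,0,0.4],"twist":0},{"jaw":0.2,"linear":[0,0,0.2],"twist":0},{"jaw":0.2,"linear":[0,0,0],"twist":0},{"jaw":0.2,"linear":[0,0,0],"twist":0}]'
```

```text
time: 6.28
position: [0.6027, 0.0765, 0.0692]
tool_rot: [0.707, 0.707, 0.0, 0.0]
ft_force: [0.4, -0.9, -0.9]
grip_width: 0.0305
grip_force: 12.0
```

```bash
python3 -m pendant '[{"jaw":0.2,"linear":[0,0,0.1],"twist":0},{"jaw":0.2,"linear":[0,0,0.1],"twist":0},{"jaw":0.2,"linear":[0,0,0],"twist":0},{"jaw":0.2,"linear":[0,0,0],"twist":0}]'
```

```text
time: 6.62
position: [0.6029, 0.0762, 0.0674]
tool_rot: [0.707, 0.707, 0.001, 0.001]
ft_force: [-1.3, -0.1, 4.3]
grip_width: 0.0305
grip_force: 12.0
```

```bash
python3 -m pendant '[{"jaw":0.4,"linear":[0,0,0],"twist":0},{"jaw":0.6,"linear":[0,0,0],"twist":0},{"jaw":0.8,"linear":[0,0,0],"twist":0},{"jaw":0.8,"linear":[0,0,0],"twist":0},{"jaw":0.8,"linear":[0,0,0],"twist":0},{"jaw":0.8,"linear":[0,0,-1.5],"twist":0},{"jaw":0.8,"linear":[0,0,-3],"twist":0},{"jaw":1,"linear":[0,0,-3],"twist":0},{"jaw":1,"linear":[0,0,-2.5],"twist":0},{"jaw":1,"linear":[0.1,-2,0],"twist":0},{"jaw":1,"linear":[0.1,-2.5,0],"twist":0},{"jaw":1,"linear":[0.1,-2.5,0],"twist":0}]'
python3 -m pendant '[{"jaw":1,"linear":[0.1,-2.5,0],"twist":0},{"jaw":1,"linear":[0.1,-2.5,0],"twist":0},{"jaw":1,"linear":[0.1,-2.5,0],"twist":0},{"jaw":1,"linear":[0,-2,0],"twist":0},{"jaw":1,"linear":[0,-1,0],"twist":0},{"jaw":1,"linear":[0,0,0],"twist":0},{"jaw":1,"linear":[0,0,0],"twist":0},{"jaw":1,"linear":[0,0,0],"twist":0}]'
```

```text
time: 7.62
position: [0.532, 0.0794, 0.1672]
tool_rot: [0.707, 0.707, 0.001, 0.001]
ft_force: [-0.4, 0.4, -0.0]
grip_width: 0.0862
grip_force: 0.0
time: 8.28
position: [0.4295, 0.0822, 0.1669]
tool_rot: [0.707, 0.707, 0.001, 0.001]
ft_force: [0.3, 0.2, -0.1]
grip_width: 0.0872
grip_force: 0.0
```

```bash
python3 -m pendant '[{"jaw":1,"linear":[0.05,-0.1,2.5],"twist":0},{"jaw":1,"linear":[0,0,3],"twist":0},{"jaw":1,"linear":[0,0,3],"twist":0},{"jaw":1,"linear":[0,0,2],"twist":0},{"jaw":1,"linear":[0,0,1.5],"twist":0},{"jaw":1,"linear":[0,0,1.5],"twist":0},{"jaw":1,"linear":[0,0,0],"twist":0},{"jaw":1,"linear":[0,0,0],"twist":0}]'
python3 - <<'E'
from h import *
a=get("scene")
cv2.imwrite("pics/g2.png",cv2.resize(a["color"][140:260,170:320],None,fx=4,fy=4))
E
```

```text
time: 8.95
position: [0.4273, 0.0828, 0.0307]
tool_rot: [0.707, 0.707, -0.0, -0.0]
ft_force: [0.7, -0.2, -0.5]
grip_width: 0.0873
grip_force: 0.0
```

View pics/g2.png

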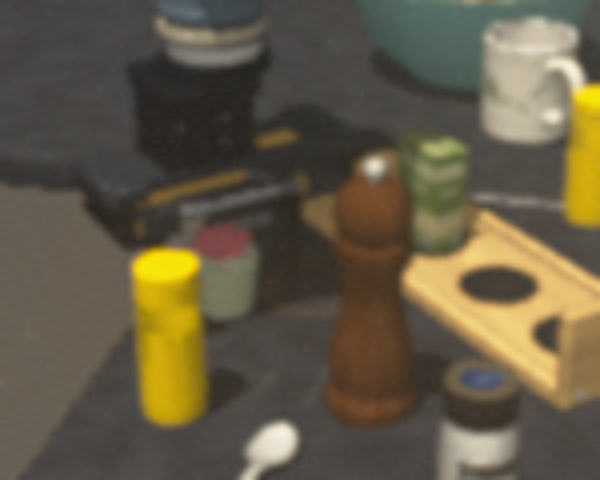

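The crop shows the carton upright on its pad (435,195) and the pot at (227,280) under the gripper. I'll close on the pot.

```bash
python3 -m pendant '[{"jaw":0.4,"linear":[0,0,0],"twist":0},{"jaw":0.4,"linear":[0,0,0],"twist":0},{"jaw":0.4,"linear":[0,0,0],"twist":0},{"jaw":0.4,"linear":[0,0,0],"twist":0},{"jaw":0.4,"linear":[0,0,0],"twist":0},{"jaw":0.4,"linear":[0,0,0],"twist":0},{"jaw":0.4,"linear":[0,0,0],"twist":0},{"jaw":0.4,"linear":[0,0,0],"twist":0}]' 15
python3 -m pendant '[{"jaw":0.4,"linear":[0,0,-1],"twist":0},{"jaw":0.4,"linear":[0,0,-2],"twist":0},{"jaw":0.4,"linear":[0,0,-2],"twist":0},{"jaw":0.4,"linear":[0,0,-2],"twist":0},{"jaw":0.4,"linear":[0,0,-1],"twist":0},{"jaw":0.4,"linear":[0,0,0],"twist":0},{"jaw":0.4,"linear":[0,0,0],"twist":0}]'
```

```text
time: 9.67
position: [0.4265, 0.0829, 0.0317]
tool_rot: [0.707, 0.707, 0.0, 0.0]
ft_force: [-0.7, -0.3, 2.8]
grip_width: 0.0492
grip_force: 14.7
time: 10.25
position: [0.4263, 0.0829, 0.1118]
tool_rot: [0.707, 0.707, 0.0, 0.0]
ft_force: [0.7, -0.2, -0.7]
grip_width: 0.0497
grip_force: 14.9
```

```bash
python3 -m pendant '[{"jaw":0.4,"linear":[2,0,0],"twist":0},{"jaw":0.4,"linear":[2.5,0,0],"twist":0},{"jaw":0.4,"linear":[2.2,0.5,0],"twist":0},{"jaw":0.4,"linear":[1,2,0],"twist":0},{"jaw":0.4,"linear":[0,2.5,0],"twist":0},{"jaw":0.4,"linear":[0,2.5,0],"twist":0},{"jaw":0.4,"linear":[0,2.5,0],"twist":0},{"jaw":0.4,"linear":[0,2.5,0],"twist":0},{"jaw":0.4,"linear":[0,2.5,0],"twist":0},{"jaw":0.4,"linear":[0,1.5,0],"twist":0},{"jaw":0.4,"linear":[0,1,0],"twist":0},{"jaw":0.4,"linear":[0,0,0],"twist":0}]'
python3 -m pendant '[{"jaw":0.4,"linear":[0,0,1.5],"twist":0},{"jaw":0.4,"linear":[0,0,2],"twist":0},{"jaw":0.4,"linear":[0,0,1.5],"twist":0},{"jaw":0.4,"linear":[0,0,1],"twist":0},{"jaw":0.4,"linear":[0,0,0.5],"twist":0},{"jaw":0.4,"linear":[0,0,0.4],"twist":0},{"jaw":0.4,"linear":[0,0,0.2],"twist":0},{"jaw":0.4,"linear":[0,0,0.1],"twist":0},{"jaw":0.4,"linear":[0,0,0],"twist":0},{"jaw":0.4,"linear":[0,0,0],"twist":0}]'
```

```text
time: 11.25
position: [0.6031, 0.1595, 0.1096]
tool_rot: [0.708, 0.707, 0.0, 0.0]
ft_force: [-0.6, -1.0, -0.9]
grip_width: 0.0494
grip_force: 14.9
time: 12.08
position: [0.6019, 0.1599, 0.0403]
tool_rot: [0.707, 0.707, 0.001, 0.001]
ft_force: [-0.3, -0.3, -0.6]
grip_width: 0.0494
grip_force: 14.9
```

```bash
python3 -m pendant '[{"jaw":0.4,"linear":[0,0,0.1],"twist":0},{"jaw":0.4,"linear":[0,0,0],"twist":0},{"jaw":0.4,"linear":[0,0,0],"twist":0}]'
```

```text
time: 12.33
position: [0.6021, 0.1599, 0.0397]
tool_rot: [0.707, 0.707, 0.001, 0.001]
ft_force: [0.4, -0.4, 4.9]
grip_width: 0.0495
grip_force: 14.5
```

```bash
python3 -m pendant '[{"jaw":0.65,"linear":[0,0,0],"twist":0},{"jaw":0.75,"linear":[0,0,0],"twist":0},{"jaw":0.8,"linear":[0,0,0],"twist":0},{"jaw":0.8,"linear":[0,0,0],"twist":0},{"jaw":0.8,"linear":[0,0,-1.5],"twist":0},{"jaw":0.8,"linear":[0,0,-3],"twist":0},{"jaw":0.8,"linear":[0,0,-3],"twist":0},{"jaw":1,"linear":[0,0,-3],"twist":0},{"jaw":1,"linear":[0,0,-3],"twist":0},{"jaw":1,"linear":[0,0,-3],"twist":0},{"jaw":1,"linear":[0,0,-2],"twist":0},{"jaw":1,"linear":[0,0,-1.5],"twist":0}]'
python3 -m pendant '[{"jaw":1,"linear":[-1.5,-1,0],"twist":0},{"jaw":1,"linear":[-2.5,-1.6,0],"twist":0},{"jaw":1,"linear":[-2.5,-1.6,0],"twist":0},{"jaw":1,"linear":[-2.5,-1.6,0],"twist":0},{"jaw":1,"linear":[-2.5,-1.6,0],"twist":0},{"jaw":1,"linear":[-2.5,-1.6,0],"twist":0},{"jaw":1,"linear":[-2.5,-1.6,0],"twist":0},{"jaw":1,"linear":[-2.5,-1.6,0],"twist":0},{"jaw":1,"linear":[-2.5,-1.6,0],"twist":0},{"jaw":1,"linear":[-2.1,-1.4,0],"twist":0},{"jaw":1,"linear":[0,0,0],"twist":0},{"jaw":1,"linear":[0,0,0],"twist":0}]'
```

```text
time: 13.33
position: [0.6019, 0.16, 0.2411]
tool_rot: [0.707, 0.707, 0.001, 0.001]
ft_force: [-0.2, 0.4, -0.4]
grip_width: 0.0856
grip_force: 0.0
time: 14.33
position: [0.4486, -0.0768, 0.2385]
tool_rot: [0.708, 0.706, 0.0, -0.0]
ft_force: [0.1, -0.5, -1.0]
grip_width: 0.0873
grip_force: 0.0
```

```bash
python3 -m pendant '[{"jaw":1,"linear":[0,0,2],"twist":0},{"jaw":1,"linear":[0,0,3],"twist":0},{"jaw":1,"linear":[0,0,2.5],"twist":0},{"jaw":1,"linear":[0,0,1.5],"twist":0},{"jaw":1,"linear":[0,0,1],"twist":0},{"jaw":1,"linear":[0,0,0],"twist":0},{"jaw":1,"linear":[0,0,0],"twist":0}]'
python3 -m pendant '[{"jaw":0.4,"linear":[0,0,0],"twist":0},{"jaw":0.4,"linear":[0,0,0],"twist":0},{"jaw":0.4,"linear":[0,0,0],"twist":0},{"jaw":0.4,"linear":[0,0,0],"twist":0},{"jaw":0.4,"linear":[0,0,0],"twist":0},{"jaw":0.4,"linear":[0,0,0],"twist":0},{"jaw":0.4,"linear":[0,0,0],"twist":0},{"jaw":0.4,"linear":[0,0,0],"twist":0}]' 25
```

```text
time: 14.92
position: [0.4495, -0.0752, 0.1381]
tool_rot: [0.707, 0.707, -0.0, -0.001]
ft_force: [0.4, 0.7, 0.7]
grip_width: 0.087
grip_force: 0.0
time: 15.58
position: [0.4494, -0.0762, 0.1387]
tool_rot: [0.707, 0.707, 0.0, 0.0]
ft_force: [0.3, -0.5, 0.7]
grip_width: 0.0473
grip_force: 25.0
```

```bash
python3 -m pendant '[{"jaw":0.4,"linear":[0,0,-0.5],"twist":0},{"jaw":0.4,"linear":[0,0,-1.5],"twist":0},{"jaw":0.4,"linear":[0,0,-2],"twist":0},{"jaw":0.4,"linear":[0,0,-1],"twist":0},{"jaw":0.4,"linear":[0,0,0],"twist":0},{"jaw":0.4,"linear":[0,0,0],"twist":0}]'
python3 - <<'E'
from h import *
a=get("scene")
cv2.imwrite("pics/g3.png",cv2.resize(a["color"][130:260,190:340],None,fx=4,fy=4))
E
```

```text
time: 16.08
position: [0.4492, -0.0761, 0.1889]
tool_rot: [0.707, 0.707, 0.0, 0.0]
ft_force: [-0.9, -0.1, -1.5]
grip_width: 0.0472
grip_force: 25.0
```

View pics/g3.png

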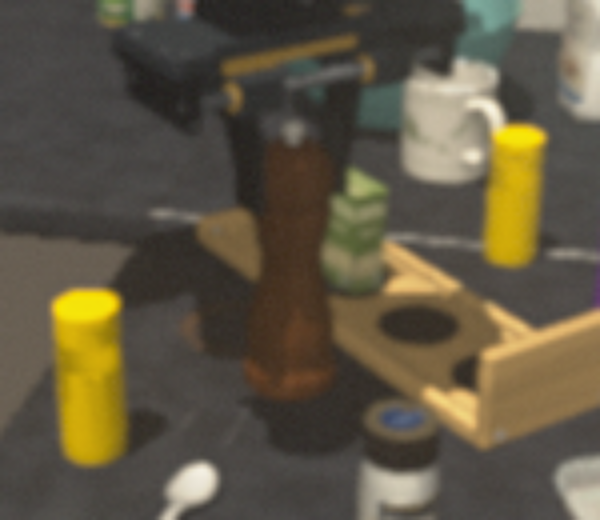

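The mill is lifted and upright at (290,270) in the crop. I'll carry it to its pad.

```bash
python3 -m pendant '[{"jaw":0.4,"linear":[0,0.8,0],"twist":0},{"jaw":0.4,"linear":[-0.2,1.6,0],"twist":0},{"jaw":0.4,"linear":[-0.2,2,0],"twist":0},{"jaw":0.4,"linear":[-0.2,2,0],"twist":0},{"jaw":0.4,"linear":[-0.2,2,0],"twist":0},{"jaw":0.4,"linear":[-0.2,2,0],"twist":0},{"jaw":0.4,"linear":[-0.2,2,0],"twist":0},{"jaw":0.4,"linear":[-0.2,1.5,0],"twist":0},{"jaw":0.4,"linear":[-0.2,0.9,0],"twist":0},{"jaw":0.4,"linear":[0,0.5,0],"twist":0},{"jaw":0.4,"linear":[0,0,0],"twist":0},{"jaw":0.4,"linear":[0,0,0],"twist":0}]'
python3 -m pendant '[{"jaw":0.4,"linear":[0,0,1],"twist":0},{"jaw":0.4,"linear":[0,0,1.2],"twist":0},{"jaw":0.4,"linear":[0,0,0.8],"twist":0},{"jaw":0.4,"linear":[0,0,0.5],"twist":0},{"jaw":0.4,"linear":[0,0,0.3],"twist":0},{"jaw":0.4,"linear":[0,0,0.3],"twist":0},{"jaw":0.4,"linear":[0,0,0],"twist":0},{"jaw":0.4,"linear":[0,0,0],"twist":0}]'
```

```text
time: 17.13
position: [0.6012, -0.0918, 0.1878]
tool_rot: [0.707, 0.707, -0.001, -0.001]
ft_force: [-0.3, 0.5, -1.5]
grip_width: 0.0473
grip_force: 25.0
time: 17.8
position: [0.6023, -0.0922, 0.1478]
tool_rot: [0.707, 0.707, 0.0, 0.0]
ft_force: [-0.3, 0.9, -1.3]
grip_width: 0.0471
grip_force: 25.0
```

```bash
python3 -m pendant '[{"jaw":0.4,"linear":[0,0,0.1],"twist":0},{"jaw":0.4,"linear":[0,0,0.1],"twist":0},{"jaw":0.4,"linear":[0,0,0],"twist":0},{"jaw":0.4,"linear":[0,0,0],"twist":0}]'
```

```text
time: 18.13
position: [0.6028, -0.0923, 0.1468]
tool_rot: [0.707, 0.707, 0.0, 0.001]
ft_force: [-1.0, 0.5, 5.5]
grip_width: 0.0473
grip_force: 25.0
```

```bash
python3 -m pendant '[{"jaw":0.6,"linear":[0,0,0],"twist":0},{"jaw":0.7,"linear":[0,0,0],"twist":0},{"jaw":0.9,"linear":[0,0,0],"twist":0},{"jaw":1,"linear":[0,0,0],"twist":0},{"jaw":1,"linear":[0,0,0],"twist":0},{"jaw":1,"linear":[0,0,-1.5],"twist":0},{"jaw":1,"linear":[0,0,-2.5],"twist":0},{"jaw":1,"linear":[0,0,-2.5],"twist":0},{"jaw":1,"linear":[0,0,-1.8],"twist":0},{"jaw":1,"linear":[0,0,-1],"twist":0},{"jaw":1,"linear":[0,0,0],"twist":0}]'
python3 -m pendant '[{"jaw":1,"linear":[-1,-1.5,0],"twist":0},{"jaw":1,"linear":[-1.5,-2.1,0],"twist":0},{"jaw":1,"linear":[-1.5,-2.1,0],"twist":0},{"jaw":1,"linear":[-1.5,-2.1,0],"twist":0},{"jaw":1,"linear":[-1.5,-2.1,0],"twist":0},{"jaw":1,"linear":[-1.5,-2.1,0],"twist":0},{"jaw":1,"linear":[-1.5,-2.1,0],"twist":0},{"jaw":1,"linear":[-1.5,-2.1,0],"twist":0},{"jaw":1,"linear":[-1,-1.4,0],"twist":0},{"jaw":1,"linear":[0,0,0],"twist":0},{"jaw":1,"linear":[0,0,0],"twist":0}]'
```

```text
time: 19.05
position: [0.6035, -0.0925, 0.2409]
tool_rot: [0.707, 0.707, 0.001, 0.002]
ft_force: [0.6, 0.0, -0.2]
grip_width: 0.0869
grip_force: 0.0
time: 19.97
position: [0.4252, -0.217, 0.2375]
tool_rot: [0.708, 0.706, 0.0, -0.001]
ft_force: [0.9, 0.3, -0.3]
grip_width: 0.0871
grip_force: 0.0
```

```bash
python3 -m pendant '[{"jaw":1,"linear":[0,0.1,2],"twist":0},{"jaw":1,"linear":[0,0,3],"twist":0},{"jaw":1,"linear":[0,0,3],"twist":0},{"jaw":1,"linear":[0,0,3],"twist":0},{"jaw":1,"linear":[0,0,3],"twist":0},{"jaw":1,"linear":[0,0,2],"twist":0},{"jaw":1,"linear":[0,0,1],"twist":0},{"jaw":1,"linear":[0,0,0],"twist":0},{"jaw":1,"linear":[0,0,0],"twist":0}]'
python3 -m pendant '[{"jaw":0.3,"linear":[0,0,0],"twist":0},{"jaw":0.3,"linear":[0,0,0],"twist":0},{"jaw":0.3,"linear":[0,0,0],"twist":0},{"jaw":0.3,"linear":[0,0,0],"twist":0},{"jaw":0.3,"linear":[0,0,0],"twist":0},{"jaw":0.3,"linear":[0,0,0],"twist":0},{"jaw":0.3,"linear":[0,0,0],"twist":0},{"jaw":0.3,"linear":[0,0,0],"twist":0},{"jaw":0.3,"linear":[0,0,0],"twist":0}]' 20
```

```text
time: 20.72
position: [0.4276, -0.2167, 0.0682]
tool_rot: [0.707, 0.707, 0.0, -0.0]
ft_force: [0.4, -0.5, 0.8]
grip_width: 0.0868
grip_force: 0.0
time: 21.47
position: [0.4272, -0.2172, 0.0686]
tool_rot: [0.707, 0.707, 0.0, 0.0]
ft_force: [0.2, -0.3, 0.1]
grip_width: 0.0405
grip_force: 20.0
```

```bash
python3 -m pendant '[{"jaw":0.3,"linear":[0,0,-1],"twist":0},{"jaw":0.3,"linear":[0,0,-2],"twist":0},{"jaw":0.3,"linear":[0,0,-2],"twist":0},{"jaw":0.3,"linear":[1,0,-1],"twist":0},{"jaw":0.3,"linear":[2.5,0,0],"twist":0},{"jaw":0.3,"linear":[2.5,0,0],"twist":0},{"jaw":0.3,"linear":[2.5,0,0],"twist":0},{"jaw":0.3,"linear":[2.5,0,0],"twist":0},{"jaw":0.3,"linear":[2.5,0,0],"twist":0},{"jaw":0.3,"linear":[2.5,0,0],"twist":0},{"jaw":0.3,"linear":[2.5,0,0],"twist":0},{"jaw":0.3,"linear":[1.6,0,0],"twist":0}]'
python3 -m pendant '[{"jaw":0.3,"linear":[0.7,1,0],"twist":0},{"jaw":0.3,"linear":[0,2,0],"twist":0},{"jaw":0.3,"linear":[0,2.5,0],"twist":0},{"jaw":0.3,"linear":[0,2.5,0],"twist":0},{"jaw":0.3,"linear":[0,2.5,0],"twist":0},{"jaw":0.3,"linear":[0,2.5,0],"twist":0},{"jaw":0.3,"linear":[0,2.3,0],"twist":0},{"jaw":0.3,"linear":[0,1.5,0],"twist":0},{"jaw":0.3,"linear":[0,0.7,0],"twist":0},{"jaw":0.3,"linear":[0,0,0],"twist":0},{"jaw":0.3,"linear":[0,0,0],"twist":0}]'
```

```text
time: 22.47
position: [0.4256, -0.0133, 0.1287]
tool_rot: [0.707, 0.707, -0.0, -0.001]
ft_force: [-0.6, -0.1, -0.6]
grip_width: 0.0406
grip_force: 20.0
time: 23.38
position: [0.6013, -0.009, 0.1281]
tool_rot: [0.707, 0.707, -0.001, -0.001]
ft_force: [-0.1, -0.1, -1.8]
grip_width: 0.0404
grip_force: 20.0
```

```bash
python3 -m pendant '[{"jaw":0.3,"linear":[0,0,1.5],"twist":0},{"jaw":0.3,"linear":[0,0,1.5],"twist":0},{"jaw":0.3,"linear":[0,0,1],"twist":0},{"jaw":0.3,"linear":[0,0,0.5],"twist":0},{"jaw":0.3,"linear":[0,0,0.3],"twist":0},{"jaw":0.3,"linear":[0,0,0.2],"twist":0},{"jaw":0.3,"linear":[0,0,0],"twist":0},{"jaw":0.3,"linear":[0,0,0],"twist":0}]'
```

```text
time: 24.05
position: [0.6025, -0.0092, 0.079]
tool_rot: [0.707, 0.707, 0.0, 0.0]
ft_force: [-0.5, -0.1, -1.0]
grip_width: 0.0406
grip_force: 20.0
```

```bash
python3 -m pendant '[{"jaw":0.3,"linear":[0.05,0,0.1],"twist":0},{"jaw":0.3,"linear":[0,0,0.1],"twist":0},{"jaw":0.3,"linear":[0,0,0.1],"twist":0},{"jaw":0.3,"linear":[0,0,0],"twist":0},{"jaw":0.3,"linear":[0,0,0],"twist":0}]'
```

```text
time: 24.47
position: [0.6026, -0.0087, 0.0766]
tool_rot: [0.707, 0.707, 0.0, 0.001]
ft_force: [-1.1, 0.4, 6.3]
grip_width: 0.0403
grip_force: 20.0
```

Contact with the floor. I'll release, rise and back off towards the robot so the arm clears the view.

```bash
python3 -m pendant '[{"jaw":0.5,"linear":[0,0,0],"twist":0},{"jaw":0.65,"linear":[0,0,0],"twist":0},{"jaw":0.85,"linear":[0,0,0],"twist":0},{"jaw":0.9,"linear":[0,0,0],"twist":0},{"jaw":0.9,"linear":[0,0,0],"twist":0},{"jaw":0.9,"linear":[0,0,-1.5],"twist":0},{"jaw":0.9,"linear":[0,0,-3],"twist":0},{"jaw":0.9,"linear":[0,0,-3],"twist":0},{"jaw":0.9,"linear":[0,0,-3],"twist":0},{"jaw":0.9,"linear":[0,0,-3],"twist":0},{"jaw":0.9,"linear":[0,0,-3],"twist":0},{"jaw":0.9,"linear":[0,0,-1.5],"twist":0}]'
python3 -m pendant '[{"jaw":0.9,"linear":[2.5,-1,0],"twist":0},{"jaw":0.9,"linear":[3,-1.5,0],"twist":0},{"jaw":0.9,"linear":[3,-1.5,0],"twist":0},{"jaw":0.9,"linear":[3,-1.5,0],"twist":0},{"jaw":0.9,"linear":[3,-1.5,0],"twist":0},{"jaw":0.9,"linear":[3,-1.5,0],"twist":0},{"jaw":0.9,"linear":[3,-1.5,0],"twist":0},{"jaw":0.9,"linear":[3,-1,0],"twist":0},{"jaw":0.9,"linear":[3,-1,0],"twist":0},{"jaw":0.9,"linear":[3,-1,0],"twist":0},{"jaw":0.9,"linear":[2,0,0],"twist":0},{"jaw":0.9,"linear":[0,0,0],"twist":0}]'
python3 - <<'E'
from h import *
np.set_printoptions(suppress=True,precision=4)
C={n:get(n) for n in("scene","top")};P={n:pts(c) for n,c in C.items()}
k=lambda c,x,y,w,h:cv2.resize(c["color"][y:y+h,x:x+w],(400,400))
cv2.imwrite("pics/end.png",np.hstack([k(C["scene"],210,120,150,150),k(C["top"],200,110,150,150)]))
for n,y,h in(("mill",-.092,.17),("jar",-.008,.105),("carton",.076,.082),("plant",.16,.062)):
    for v in P:
        A=P[v][C[v]["depth"]>0];B=A[(np.hypot(*(A[:,:2]-[.602,y]).T)<.04)&(A[:,2]>.02)&(A[:,2]<.2)]
        if len(B): print(n,v,"mid",(B.max(0)+B.min(0))[:2]/2,"top",np.percentile(B[:,2],98)-.008)
c=C["top"];d=np.abs(c["color"].astype(int)-np.load("top0.npy",allow_pickle=True).item()["color"]).max(2)
print("tub diff",d[172:205,345:385].mean())
E
```

```text
time: 25.47
position: [0.6037, -0.0089, 0.2595]
tool_rot: [0.707, 0.707, 0.002, 0.003]
ft_force: [0.9, 0.6, 0.4]
grip_width: 0.0785
grip_force: 0.0
time: 26.47
position: [0.4715, 0.31, 0.2556]
tool_rot: [0.706, 0.708, 0.001, -0.0]
ft_force: [0.2, 0.1, 1.0]
grip_width: 0.0786
grip_force: 0.0
mill scene mid [ 0.597  -0.0971] top 0.15958560946887598
mill top mid [ 0.6007 -0.0939] top 0.16681149230475664
jar scene mid [ 0.5998 -0.011 ] top 0.10477309186194464
jar top mid [ 0.602  -0.0098] top 0.1103010456969652
carton scene mid [0.6005 0.0766] top 0.08137323856355982
carton top mid [0.6022 0.0771] top 0.08738493049868548
plant scene mid [0.6001 0.1591] top 0.059110450969030635
plant top mid [0.6023 0.1599] top 0.06336230440301852
tub diff 2.908333333333333
```

View pics/end.png

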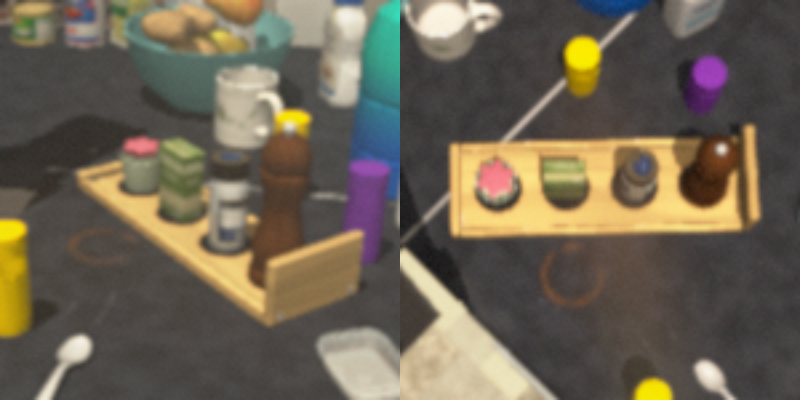

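All four stand upright and centred on their pads in the top half of the picture: plant (496,180), carton (565,180), jar (637,180), mill (706,175) beside the high board. The tub has not moved.

```bash
python3 -c "
from rig import robot
print(robot.hand_in())"
```

```text
the job is handed in; nothing more can be done
None
```

I placed the pepper mill, spice jar, seed carton and little plant upright on their pads, tallest next to the high end board, and handed the job in at about 26.5 s with the tub and look-alikes left alone; no verdict came back.

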